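Work the dial of the lock box and draw its bolt

TASK

Open the lock box: turn its dial right (clockwise) to about the second mark, feeling for where it comes up solid, then left (anticlockwise) past zero to about the second mark on the other side, again feeling for where it comes up solid, and then slide the bolt fully across towards the dial. The marks can be out by most of a division, so go by feel, press only lightly against the stops and never force the dial or the bolt. Leave the other things on the table where they are.

Things in the scene. Friction and masses are not known exactly. Their poses are not given: they have to be found in the camera images.
- lock_box: The fixed grey steel lock box, 164 x 284 x 80 mm. Origin: centre of its underside, on the table; z up, y to its left along the long side (dial at y = +65 mm, bolt at -85 mm when shut, both at x = 0). -x is its front, where a white index line beside the dial shows the reading. The flat lid top is 80 mm above the origin.
- lock_dial: The dial's fixed bearing plate, a 94 mm disc, axes parallel to the box's; origin on the dial's vertical axis at lid height (80 mm above the table). On it turns the dial: a black disc, 86 mm across, top 10 mm above this origin, with an upright grip bar across it 46 mm long, 14 mm thick, from 10 to 48 mm above this origin. White marks every 20 degrees (0.349 rad), the zero mark longer.
- dial_grip (a point): Point on the dial's axis 34 mm above the lid: the height to grip the bar. Its axes are the fixed plate's. Right it comes up solid at -0.70 +- 0.27 rad, left at +0.70 +- 0.2 rad; the true places differ each time and must be felt. At a stop 0.2 to 0.4 N m is plenty, 0.7 N m too much. The bolt is freed by turning right until solid, then left until solid, each to within 0.05 rad of the stop.
- dial (a joint): Dial angle in rad, positive anticlockwise (left) seen from above; 0: zero mark at the index line and grip bar along the box's x axis (bar direction = box yaw + this angle). Turns with about 0.04 N m and stays where left; turning right it picks up an inner wheel on the way (about 0.05 N m more), which is not yet the stop.
- bolt_grip (a point): Centre of the grip tab of the bolt, an upright aluminium tab 30 mm (box x) x 10 mm (box y) and 41 mm tall above the lid, 28 mm above the lid top at this point. It moves with the bolt. Axes parallel to the box's. The bolt slides along the box's +y, towards the dial.
- bolt (a joint): Bolt travel in m: 0 shut, 0.024 fully open, at an end stop. Slides with about 2 N and stays where it is left; more than 10 N needed before the end stop means that the dial is not set.
- soap_a: A loose green soap bar, 64 x 96 x 24 mm, lying on the table as a bystander; origin at the centre of its underside.
- soap_b: Another loose soap bar, same size; origin at the centre of its underside.
- bearing_1: A loose steel ball bearing, 47 mm across, 14 mm high; a bystander; origin at the centre of its underside.
- counter: A loose round chromed tally counter, 58 x 56 x 23 mm; a bystander; origin at the centre of its underside.

How it is judged:
At the end, for the whole second after the job is handed in: The bolt stands at least 21 mm along its 24 mm travel, at rest and released (value of joint bolt above 0.021 m and velocity of joint bolt between -0.002 and 0.002 m/s); the robot touches nothing.
It fails at once if the dial or the bolt is forced: more than 25 N between the dial's works and the box's stops, wheel or bolt (contact force between lock_dial and lock_box above 25 N).
It fails at once if a loose bystander is shifted more than 30 mm (distance of any of soap_a, soap_b, bearing_1, counter from where it was at the start of the episode above 0.03 m).
It also fails if it takes over 67 s, if anything falls off the work surface, if the arm or the gripper's body presses on something with over 40 N, if the wrist force passes 120 N, or if a joint passes its speed limit or range.

ROBOT

A 6-joint arm with a two-finger parallel gripper is mounted at the origin on the work surface; the furniture and walls round the work are solid. World frame = base frame: x ahead of the robot, y to its left, z up, the work surface at z = 0. Lengths are in m, angles in rad, forces in N, time in s.
With the tool pointing down it reaches from about 0.375 to 0.9 m from the base axis. Payload 3.1 kg.
Tool frame: the origin (TCP) lies at the very end of the fingers, on their centre line; the grasp point (between the pads) lies 19 mm behind it (grip_depth is the distance from the TCP to the grasp point, in m); z points along the fingers, y is the line along which they close (so a half turn about z gives the same grasp; the last joint's range is limited). The gripper opens to 85 mm and grips with 20 to 120 N. Pads are 22 mm wide; open, the fingers measure 114 mm over their backs; the gripper's body (76 mm by 85 mm) begins 54 mm behind the grasp point. The pads swing forward as they close: fully open they stand 13 mm farther back than shut.
Start: joints at [0.928, 0.527, 1.433, -0, 1.181, -0.178], TCP at [0.28, 0.559, 0.231] pointing down, gripper open.
Joint ranges: [-3.08, 3.08], [-0.75, 2.2], [0.22, 2.44], [-1.43, 4.57], [0, 2.65], [-2.85, 2.85]. Speed limits (rad/s): [2.79, 2.79, 3.14, 3.14, 3.14, 3.14].

INTERFACE

Orientations are given as a unit quaternion [x, y, z, w].
In Python, from station import * gives the robot as it stands.
- The arm moves only by the tool apply_moves, never from a script. Its argument "plan" is a list of rows, each a list of 7 numbers: the shift along the tool's x, y, z in m, then the turn, a rotation vector about the tool's x, y, z in rad, then the gripper command: -1 is fully open, 1 is shut, values between are in proportion. In form: [[dx, dy, dz, wx, wy, wz, jaw], ...]. A call has 1 to 8 rows; each row shifts and turns the commanded pose from where the row before left it, along the tool's axes as they then stand; what a row does not reach is not made up. A row lasts 1/8 s, in which the tool goes at most 62.5 mm and 10.7 degrees, less where a joint would pass 70% of its speed; a pose out of reach is approached as far as the arm can. A call is refused whole if a number of a shift passes 0.0625 or a number of a turn 0.188, either way. A call with a gripper value outside its range is refused whole. The fingers move at their own pace and stop on an object; "force" is the grip in N (left out, the last holds). Time passes only in rows, so rows that do not move let the fingers close. It gives the time, the measured TCP pose, the force, the opening and the grip force at its end, in the units of the state.
- sense(): the state, without advancing time (a new reading comes with each control period).
- snapshot(name): name is "side" or "top"; returns the picture (400x640x3 uint8, red, green, blue); there is no depth.
- calibration(name): a dict with "camera_matrix" (3x3 intrinsics, pixels), "R" (3x3) and "t" (3): a world point X has camera coordinates R X + t. Camera axes: x right, y down, z forward; pixel columns grow to the right and rows downward; lengths in m; the calibration is good to about 2 mm. A picture is of the moment at which its call begins. calibration takes no time and is no camera call.
- sign_off(): hands the job in; it is judged then, once.
The state is a dict: "t": time; "q": joint angles; "qd": joint speeds; "tau": joint torques, N m; "tcp_pos": TCP position; "tool_rot": TCP orientation; "force": force on the tool from outside, world axes, zero at the start; "ft_torque": the same for the moment, N m; "finger_gap": opening from 0.0 (shut) to 1.0 (fully open); "gripper_force": force on a finger pad.
Only numpy, scipy, OpenCV 4.12 (cv2) and the standard library are available. Lean on these libraries where they do the work, as an engineer would, in place of code of your own. Each camera call takes 0.05 s, during which the arm holds its last target. There are 200 camera calls.

## Working session

There is one attempt and no reset: what is moved stays moved. The work goes in short steps, Python scripts to look and compute and a tool call to move; the robot and the scene stay as the last step left them, time stands still between calls to the robot, and variables do not carry over. Pictures are saved under pics/ and viewed, at most 10 in all, crops included, and the job is handed in when it is done.

Besides the shell and the picture viewer there is one more tool, called after "Request:" as name([rows], argument=value, ...), one row to a line, values as JSON. apply_moves: Moves the arm, as the interface text tells. Its arguments: {"type":"object","properties":{"plan":{"type":"array"},"force":{"type":"number"}},"required":["plan"]}

```bash
mkdir -p pics; python3 - <<'E'
from station import *
import cv2
for n in("top","side"):
    cv2.imwrite(f"pics/{n}0.png",cv2.cvtColor(snapshot(n),cv2.COLOR_RGB2BGR))
    print(calibration(n))
print(sense())
E
```

```text
{'camera_matrix': array([[507.25195238,   0.        , 329.13772235],
       [  0.        , 507.25195238, 202.7786138 ],
       [  0.        ,   0.        ,   1.        ]]), 'R': array([[-0.00610451, -0.99989909, -0.01282745],
       [-0.99812083,  0.00687479, -0.06088962],
       [ 0.06097166,  0.01243165, -0.99806208]]), 't': array([-0.06744563,  0.56491281,  1.37948491])}
{'camera_matrix': array([[518.47822969,   0.        , 328.39459517],
       [  0.        , 518.47822969, 181.71613769],
       [  0.        ,   0.        ,   1.        ]]), 'R': array([[ 0.96607953, -0.25728297, -0.02226674],
       [-0.17848409, -0.60289752, -0.77759759],
       [ 0.18663805,  0.75519538, -0.62836787]]), 't': array([-0.55266909,  0.11914547,  1.65701411])}
{'t': 0.1, 'q': array([ 9.28525704e-01,  5.28354747e-01,  1.43378139e+00,  1.54112502e-05,
        1.18141164e+00, -1.78469533e-01]), 'qd': array([ 1.14384564e-03, -1.52656083e-03, -3.15412171e-03,  1.83963951e-03,
       -2.32562734e-03,  9.79987249e-05]), 'tau': array([ 3.30567473e-04, -4.43303668e+01, -1.78586894e+01, -1.67230810e-04,
        3.85996420e-03, -3.87144055e-06]), 'tcp_pos': array([0.2791524 , 0.55847014, 0.23044052]), 'tool_rot': array([ 2.29830351e-01,  9.73230216e-01, -8.93553360e-04, -3.96530543e-04]), 'force': array([-0.23493205, -0.09722817,  0.51789119]), 'ft_torque': array([0.02138484, 0.03009732, 0.00064728]), 'gripper_force': 0.0, 'finger_gap': 0.999760529689593}
```

View pics/top0.png

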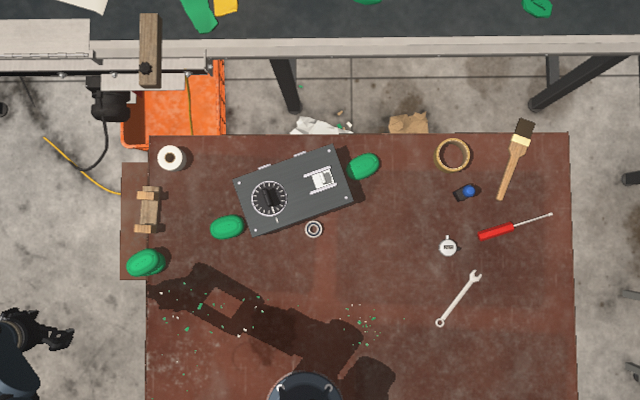

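View pics/side0.png

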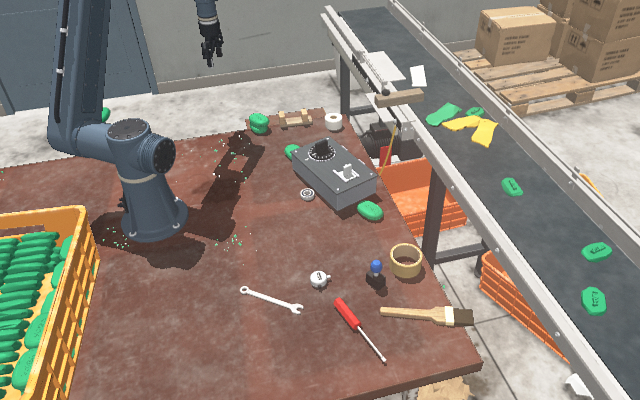

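The top view shows the box with its lid corners near (234,184), (334,146), (354,200) and (254,237). The dial is at (269,198) and the bolt at about (321,179). A soap bar lies at each end of the box, at (227,227) and (363,166), and the bearing is in front at (314,229). The side view agrees. I'll enlarge both views to measure.

```bash
python3 - <<'E'
import cv2
a=cv2.imread("pics/top0.png")[135:250,205:385]
b=cv2.imread("pics/side0.png")[125:225,280:400]
cv2.imwrite("pics/topc.png",cv2.resize(a,None,fx=4.4,fy=4.4,interpolation=cv2.INTER_CUBIC))
cv2.imwrite("pics/sidec.png",cv2.resize(b,None,fx=6,fy=6,interpolation=cv2.INTER_CUBIC))
E
```

```text
(no output)
```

View pics/topc.png

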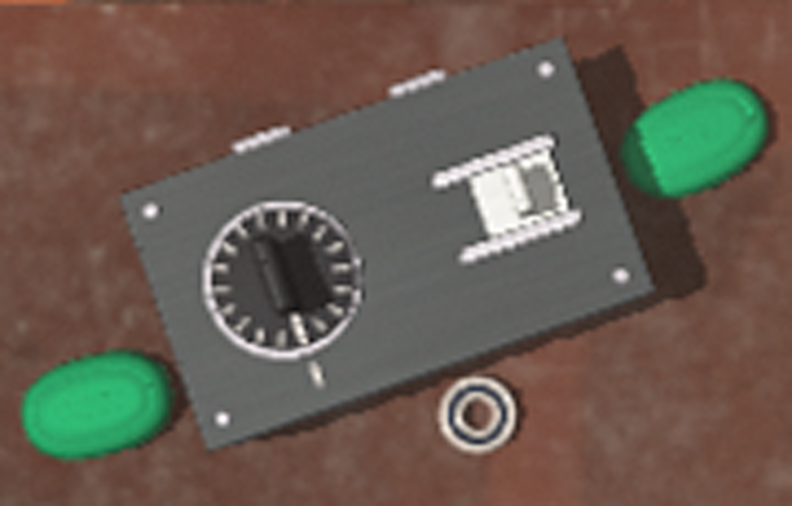

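View pics/sidec.png

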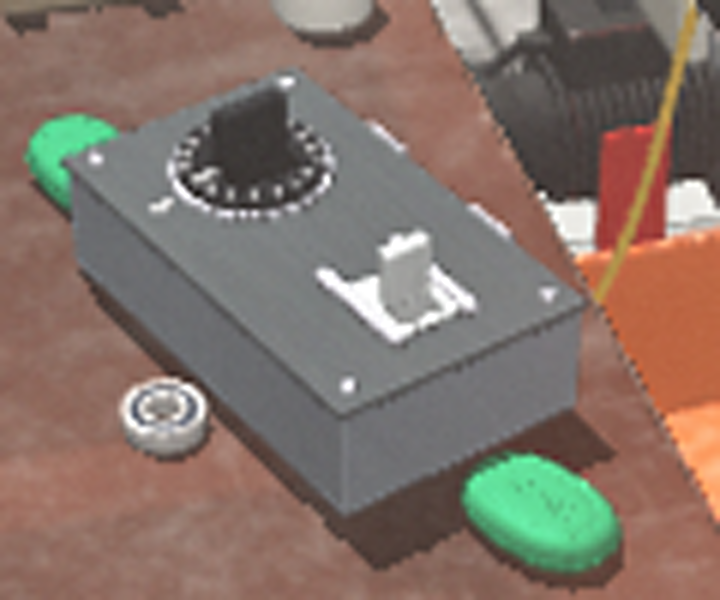

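The enlarged top view gives lid corners at crop pixels (122,197), (563,38), (655,290) and (208,450). The dial ring centre is at (283,279), and the zero mark lines up with the index line. The side view gives the same corners at (288,70), (585,300), (343,415) and (70,155).

```bash
cat > h.py <<'E'
import numpy as np
from station import *
from scipy.spatial.transform import Rotation as Ro
def ray(n,u,v,z):
    c=calibration(n);R=c["R"];o=-R.T@c["t"]
    d=R.T@np.linalg.solve(c["camera_matrix"],[u,v,1]);return (o+d*(z-o[2])/d[2])
E
python3 - <<'E'
from h import *
T=lambda x,y,z=.08:ray("top",205+(x-1.7)/4.4,135+(y-1.7)/4.4,z)[:2]
S=lambda x,y,z=.08:ray("side",280+(x-2.5)/6,125+(y-2.5)/6,z)[:2]
for f,P in((T,[(122,197),(563,38),(655,290),(208,450)]),(S,[(288,70),(585,300),(343,415),(70,155)])):
    p=np.array([f(*a) for a in P]);c=p.mean(0)
    # A left-back(+x,+y) B right-back(+x,-y) C right-front D left-front
    ey=(p[0]+p[3]-p[1]-p[2])/2; ex=(p[0]+p[1]-p[2]-p[3])/2
    yy=np.arctan2(-ey[0],ey[1]);yx=np.arctan2(ex[1],ex[0])
    print(c,np.linalg.norm(ey),np.linalg.norm(ex),yy,yx)
    e=np.array([-np.sin(yy),np.cos(yy)]);print("dial",c+.065*e,"bolt",c-.085*e)
print("dial ring",T(283,279,.082),S(252,160,.082))
print("tab top side",S(404,240,.121))
print("soaps",T(97,405,.02),T(697,138,.02),"bearing",T(478,415,.014))
print(sense()["t"],Ro.from_quat(sense()["tool_rot"]).as_matrix().round(3))
E
```

```text
[0.5952831  0.02420948] 0.2823134349118672 0.16106840084592308 0.33906578505649876 0.33580276634681744
dial [0.57366369 0.08550876] bolt [ 0.62355462 -0.05595111]
[0.5941344  0.02521835] 0.28026165738105946 0.15605159257409779 0.3374617324915445 0.33903713864258184
dial [0.57261335 0.08655223] bolt [ 0.62227731 -0.05498749]
dial ring [0.5740967  0.08630637] [0.57514203 0.09556641]
tab top side [ 0.62237378 -0.05181599]
soaps [0.50051972 0.21061859] [ 0.66523733 -0.16516984] bearing [ 0.49286534 -0.02693647]
0.1 [[-0.894  0.447 -0.001]
 [ 0.447  0.894 -0.002]
 [ 0.    -0.002 -1.   ]]
```

Request:
apply_moves([
  [-0.0474,-0.0291,0,0,0,0,-1],
  [-0.0474,-0.0291,0,0,0,0,-1],
  [-0.0474,-0.0291,0,0,0,0,-1],
  [-0.0474,-0.0291,0,0,0,0,-1],
  [-0.0474,-0.0291,0,0,0,0,-1],
  [-0.0474,-0.0291,0,0,0,0,-1],
  [-0.0474,-0.0291,0,0,0,0,-1],
  [-0.0474,-0.0291,0,0,0,0,-1],
], force=30)

```text
t: 1.1
tcp_pos: [0.5151, 0.1795, 0.231]
tool_rot: [0.23, 0.973, -0.0, -0.0]
force: [1.4, 0.7, 0.1]
finger_gap: 0.997
gripper_force: 0.0
```

Request:
apply_moves([
  [-0.0474,-0.0291,0,0,0,0,-1],
  [-0.0474,-0.0291,0,0,0,0,-1],
  [0,0,0,0,0,0.18,-1],
  [0,0,0,0,0,0.18,-1],
  [0,0,0,0,0,0.18,-1],
  [0,0,0,0,0,0.18,-1],
  [0,0,0,0,0,0.18,-1],
  [0,0,0,0,0,0.18,-1],
])

```text
t: 2.1
tcp_pos: [0.5729, 0.0867, 0.2308]
tool_rot: [0.7, 0.714, -0.0, -0.0]
force: [0.4, 0.5, 0.7]
finger_gap: 1.0
gripper_force: 0.0
```

Request:
apply_moves([
  [0,0,0,0,0,0.18,-1],
  [0,0,0,0,0,0.18,-1],
  [0,0,0,0,0,0.18,-1],
  [0,0,0,0,0,0.18,-1],
  [0,0,0,0,0,0.18,-1],
  [0,0,0,0,0,0.18,-1],
  [0,0,0,0,0,0.18,-1],
  [0,0,0,0,0,0,-1],
])

```text
t: 3.1
tcp_pos: [0.573, 0.0867, 0.2309]
tool_rot: [0.986, 0.169, -0.001, -0.0]
force: [1.1, -0.4, 0.6]
finger_gap: 1.005
gripper_force: 0.0
```

```bash
cat >> h.py <<'E'
YAW=.338
def rel(target,yaw_y):
    s=sense();M=Ro.from_quat(s["tool_rot"]).as_matrix()
    y=np.arctan2(M[1,1],M[0,1]);d=(yaw_y-y+np.pi/2)%np.pi-np.pi/2
    print("t",s["t"],"tcp",s["tcp_pos"].round(4),"q",s["q"].round(3),"F",s["force"].round(2),"T",s["ft_torque"].round(3),"gap",round(s["finger_gap"],3),"gf",s["gripper_force"])
    print("tool shift",(M.T@(np.array(target)-s["tcp_pos"])).round(4),"wz",round(-d,4),"tilt",M[:,2].round(4))
E
python3 -c "
from h import *
rel([.5735,.086,.097],YAW+np.pi/2)"
```

```text
t 3.1 tcp [0.573  0.0867 0.2309] q [-0.043  0.467  1.549 -0.     1.127  1.188] F [ 1.13 -0.36  0.58] T [ 0.073 -0.018 -0.001] gap 1.005 gf 0.0
tool shift [0.0004 0.0009 0.1339] wz 0.0019 tilt [-0.001  0.    -1.   ]
```

Request:
apply_moves([
  [0,0.0005,0.03,0,0,0,-1],
  [0,0,0.03,0,0,0,-1],
  [0,0,0.03,0,0,0,-1],
  [0,0,0.02,0,0,0,-1],
  [0,0,0.014,0,0,0,-1],
  [0,0,0.01,0,0,0,-1],
  [0,0,0,0,0,0,-1],
])

```text
t: 3.98
tcp_pos: [0.5733, 0.0862, 0.0969]
tool_rot: [0.986, 0.168, -0.0, -0.0]
force: [0.3, 0.3, -0.3]
finger_gap: 0.996
gripper_force: 0.0
```

```bash
python3 -c "
from h import *
import cv2
rel([.5735,.086,.097],YAW+np.pi/2)
a=cv2.cvtColor(snapshot('side'),cv2.COLOR_RGB2BGR)[105:225,270:400]
cv2.imwrite('pics/s1.png',cv2.resize(a,None,fx=5,fy=5,interpolation=cv2.INTER_CUBIC))"
```

```text
t 3.975 tcp [0.5733 0.0862 0.0969] q [-0.043  0.652  1.658  0.     0.833  1.189] F [ 0.3   0.34 -0.29] T [ 0.025 -0.022  0.068] gap 0.996 gf 0.0
tool shift [ 0.0002  0.0003 -0.0001] wz 0.0005 tilt [-9.e-04  0.e+00 -1.e+00]
```

View pics/s1.png

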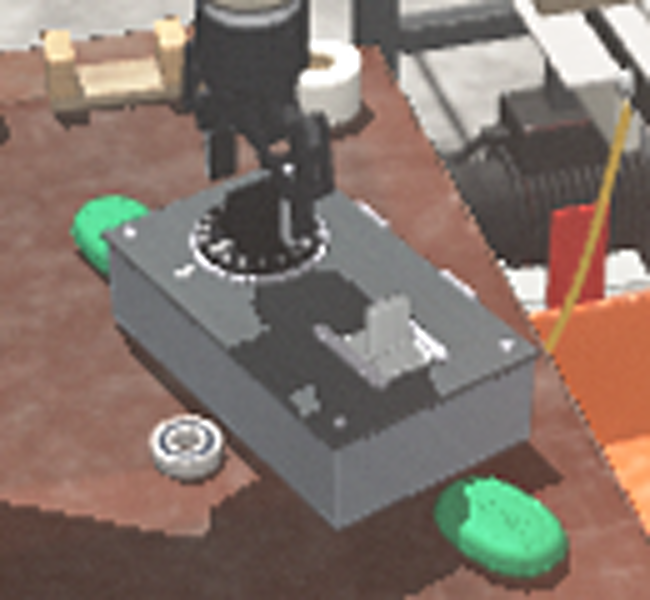

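The fingers straddle the bar, one either side of it, at around (270,220). I'll close gently.

Request:
apply_moves([
  [0,0,0,0,0,0,0],
  [0,0,0,0,0,0,0.5],
  [0,0,0,0,0,0,1],
  [0,0,0,0,0,0,1],
  [0,0,0,0,0,0,1],
  [0,0,0,0,0,0,1],
  [0,0,0,0,0,0,1],
], force=40)

```text
t: 4.9
tcp_pos: [0.5733, 0.087, 0.0977]
tool_rot: [0.986, 0.168, 0.0, -0.001]
force: [-1.7, 5.0, 4.7]
finger_gap: 0.156
gripper_force: 42.9
```

```bash
python3 -c "
from h import *
rel([.5735,.086,.097],YAW+np.pi/2)"
```

```text
t 4.9 tcp [0.5733 0.087  0.0977] q [-0.043  0.65   1.658  0.002  0.833  1.19 ] F [-1.69  5.02  4.74] T [ 0.709  0.175 -0.031] gap 0.156 gf 42.91203439235687
tool shift [-0.0001  0.001   0.0007] wz -0.0004 tilt [-0.      0.0011 -1.    ]
```

Request:
apply_moves([
  [0,-0.0009,-0.0007,0,0,0,1],
  [0,0,0,0,0,0.04,1],
  [0,0,0,0,0,0,1],
])

```text
t: 5.28
tcp_pos: [0.5733, 0.087, 0.0977]
tool_rot: [0.989, 0.149, 0.0, 0.0]
force: [-0.1, 3.4, -1.4]
finger_gap: 0.159
gripper_force: 42.2
```

```bash
python3 -c "
from h import *
rel([.5735,.086,.097],YAW+np.pi/2)"
```

```text
t 5.275 tcp [0.5733 0.087  0.0977] q [-0.042  0.65   1.658 -0.     0.833  1.231] F [-0.1   3.43 -1.41] T [ 0.425 -0.062 -0.052] gap 0.159 gf 42.15526521205902
tool shift [-0.0001  0.0011  0.0007] wz -0.0398 tilt [ 1.e-04 -0.e+00 -1.e+00]
```

Request:
apply_moves([
  [0,0,0,0,0,0.06,1],
  [0,0,0,0,0,0.06,1],
  [0,0,0,0,0,0,1],
])

```text
t: 5.65
tcp_pos: [0.5733, 0.087, 0.0978]
tool_rot: [0.996, 0.089, 0.0, -0.0]
force: [-0.0, 2.7, -0.8]
finger_gap: 0.156
gripper_force: 42.1
```

```bash
cat >> h.py <<'E'
def st():
    s=sense();M=Ro.from_quat(s["tool_rot"]).as_matrix()
    a=(np.arctan2(M[1,1],M[0,1])-YAW-np.pi/2+np.pi/2)%np.pi-np.pi/2
    print("t %.2f dial %.4f"%(s["t"],a),"tcp",s["tcp_pos"].round(4),"F",s["force"].round(2),"T",s["ft_torque"].round(3),"tau6 %.3f q6 %.3f gap %.3f gf %.1f"%(s["tau"][5],s["q"][5],s["finger_gap"],s["gripper_force"]))
E
python3 -c "
from h import *
st()"
```

```text
t 5.65 dial -0.1592 tcp [0.5733 0.087  0.0978] F [-0.02  2.7  -0.85] T [ 0.364 -0.148 -0.076] tau6 0.051 q6 1.350 gap 0.156 gf 42.1
```

Request:
apply_moves([
  [0,0,0,0,0,0.06,1],
  [0,0,0,0,0,0.06,1],
  [0,0,0,0,0,0.06,1],
  [0,0,0,0,0,0,1],
])

```text
t: 6.15
tcp_pos: [0.5733, 0.087, 0.0978]
tool_rot: [1.0, -0.0, 0.0, 0.0]
force: [1.0, 3.2, -1.3]
finger_gap: 0.157
gripper_force: 41.9
```

```bash
python3 -c "
from h import *
st()"
```

```text
t 6.15 dial -0.3386 tcp [0.5733 0.087  0.0978] F [ 1.05  3.22 -1.35] T [ 0.341 -0.11  -0.008] tau6 0.048 q6 1.529 gap 0.157 gf 41.9
```

Request:
apply_moves([
  [0,0,0,0,0,0.04,1],
  [0,0,0,0,0,0.04,1],
  [0,0,0,0,0,0,1],
])

```text
t: 6.52
tcp_pos: [0.5733, 0.0869, 0.0978]
tool_rot: [0.999, -0.04, 0.0, 0.0]
force: [1.9, 2.1, -1.8]
finger_gap: 0.154
gripper_force: 41.8
```

```bash
python3 -c "
from h import *
st()"
```

```text
t 6.53 dial -0.4186 tcp [0.5733 0.0869 0.0978] F [ 1.93  2.07 -1.76] T [ 0.35  -0.191 -0.015] tau6 0.014 q6 1.609 gap 0.154 gf 41.8
```

Request:
apply_moves([
  [0,0,0,0,0,0,1],
  [0,0,0,0,0,0.03,1],
  [0,0,0,0,0,0,1],
], force=20)

```text
t: 6.9
tcp_pos: [0.5732, 0.087, 0.0978]
tool_rot: [0.998, -0.056, 0.0, 0.0]
force: [2.4, 1.9, -5.1]
finger_gap: 0.154
gripper_force: 41.5
```

```bash
python3 -c "
from h import *
st()"
```

```text
t 6.90 dial -0.4504 tcp [0.5732 0.087  0.0978] F [ 2.4   1.94 -5.07] T [ 0.324 -0.335 -0.045] tau6 0.002 q6 1.641 gap 0.154 gf 41.5
```

Request:
apply_moves([
  [0,0,0,0,0,0.03,1],
  [0,0,0,0,0,0,1],
])

```text
t: 7.15
tcp_pos: [0.5732, 0.087, 0.0978]
tool_rot: [0.997, -0.071, 0.0, 0.0]
force: [2.7, 2.4, -7.6]
finger_gap: 0.155
gripper_force: 41.2
```

```bash
python3 -c "
from h import *
st()"
```

```text
t 7.15 dial -0.4807 tcp [0.5732 0.087  0.0978] F [ 2.74  2.39 -7.55] T [ 0.245 -0.378 -0.021] tau6 0.004 q6 1.671 gap 0.155 gf 41.2
```

Request:
apply_moves([
  [0,0,0,0,0,0,0.4],
  [0,0,0,0,0,0,0.4],
  [0,0,0,0,0,0,1],
  [0,0,0,0,0,0,1],
  [0,0,0,0,0,0,1],
], force=20)

```text
t: 7.78
tcp_pos: [0.5733, 0.087, 0.0986]
tool_rot: [0.997, -0.071, 0.0, 0.0]
force: [-1.0, 0.0, 5.2]
finger_gap: 0.159
gripper_force: 23.5
```

```bash
python3 -c "
from h import *
st()"
```

```text
t 7.78 dial -0.4801 tcp [0.5733 0.087  0.0986] F [-1.    0.01  5.15] T [ 0.054  0.164 -0.055] tau6 -0.031 q6 1.671 gap 0.159 gf 23.5
```

Request:
apply_moves([
  [0,0,0,0,0,0.03,1],
  [0,0,0,0,0,0,1],
])

```text
t: 8.02
tcp_pos: [0.5733, 0.087, 0.0986]
tool_rot: [0.996, -0.086, 0.0, 0.0]
force: [-2.1, -0.1, 5.6]
finger_gap: 0.164
gripper_force: 23.6
```

```bash
python3 -c "
from h import *
st()"
```

```text
t 8.03 dial -0.5104 tcp [0.5733 0.087  0.0986] F [-2.13 -0.08  5.59] T [0.077 0.194 0.017] tau6 0.028 q6 1.702 gap 0.164 gf 23.6
```

Request:
apply_moves([
  [0,0,0,0,0,0.03,1],
  [0,0,0,0,0,0,1],
])

```text
t: 8.28
tcp_pos: [0.5732, 0.087, 0.0986]
tool_rot: [0.995, -0.101, 0.0, 0.0]
force: [-1.3, 0.3, 5.7]
finger_gap: 0.159
gripper_force: 23.6
```

```bash
python3 -c "
from h import *
st()"
```

```text
t 8.28 dial -0.5405 tcp [0.5732 0.087  0.0986] F [-1.35  0.26  5.71] T [-0.004  0.218 -0.027] tau6 0.028 q6 1.732 gap 0.159 gf 23.6
```

Request:
apply_moves([
  [0,0,0,0,0,0.03,1],
  [0,0,0,0,0,0,1],
])

```text
t: 8.52
tcp_pos: [0.5733, 0.087, 0.0986]
tool_rot: [0.993, -0.116, 0.0, 0.0]
force: [-1.0, 0.1, 5.7]
finger_gap: 0.158
gripper_force: 23.6
```

```bash
python3 -c "
from h import *
st()"
```

```text
t 8.53 dial -0.5705 tcp [0.5733 0.087  0.0986] F [-0.99  0.15  5.7 ] T [-0.004  0.245 -0.021] tau6 0.028 q6 1.762 gap 0.158 gf 23.6
```

Request:
apply_moves([
  [0,0,0,0,0,0.03,1],
  [0,0,0,0,0,0,1],
])

```text
t: 8.78
tcp_pos: [0.5732, 0.087, 0.0986]
tool_rot: [0.991, -0.131, 0.0, 0.0]
force: [-1.7, 1.3, 4.9]
finger_gap: 0.16
gripper_force: 23.6
```

```bash
python3 -c "
from h import *
st()"
```

```text
t 8.78 dial -0.6005 tcp [0.5732 0.087  0.0986] F [-1.65  1.33  4.87] T [ 0.044  0.227 -0.045] tau6 0.028 q6 1.792 gap 0.160 gf 23.6
```

Request:
apply_moves([
  [0,0,0,0,0,0.03,1],
  [0,0,0,0,0,0,1],
])

```text
t: 9.02
tcp_pos: [0.5732, 0.087, 0.0986]
tool_rot: [0.989, -0.146, 0.0, 0.0]
force: [-2.7, 1.1, 5.1]
finger_gap: 0.159
gripper_force: 23.6
```

```bash
python3 -c "
from h import *
st()"
```

```text
t 9.03 dial -0.6304 tcp [0.5732 0.087  0.0986] F [-2.65  1.07  5.13] T [-0.043  0.238 -0.054] tau6 0.028 q6 1.822 gap 0.159 gf 23.6
```

Request:
apply_moves([
  [0,0,0,0,0,0.03,1],
  [0,0,0,0,0,0,1],
])

```text
t: 9.28
tcp_pos: [0.5733, 0.087, 0.0986]
tool_rot: [0.987, -0.161, 0.0, 0.0]
force: [-1.4, 0.3, 5.7]
finger_gap: 0.161
gripper_force: 23.6
```

```bash
python3 -c "
from h import *
st()"
```

```text
t 9.28 dial -0.6605 tcp [0.5733 0.087  0.0986] F [-1.41  0.27  5.73] T [ 0.03   0.216 -0.014] tau6 0.028 q6 1.852 gap 0.161 gf 23.6
```

Request:
apply_moves([
  [0,0,0,0,0,0.03,1],
  [0,0,0,0,0,0,1],
])

```text
t: 9.52
tcp_pos: [0.5733, 0.087, 0.0986]
tool_rot: [0.985, -0.175, 0.0, 0.0]
force: [-0.6, -0.8, 5.5]
finger_gap: 0.157
gripper_force: 23.7
```

```bash
python3 -c "
from h import *
st()"
```

```text
t 9.53 dial -0.6894 tcp [0.5733 0.087  0.0986] F [-0.6  -0.77  5.51] T [0.072 0.214 0.199] tau6 0.257 q6 1.881 gap 0.157 gf 23.7
```

Torque has jumped to about 0.23 N m at -0.69. I'll add a very small nudge to confirm it is the stop.

Request:
apply_moves([
  [0,0,0,0,0,0.006,1],
  [0,0,0,0,0,0,1],
])

```text
t: 9.78
tcp_pos: [0.5733, 0.087, 0.0986]
tool_rot: [0.984, -0.177, 0.0, 0.0]
force: [-0.7, -0.2, 5.6]
finger_gap: 0.162
gripper_force: 23.9
```

```bash
python3 -c "
from h import *
st()"
```

```text
t 9.78 dial -0.6948 tcp [0.5733 0.087  0.0986] F [-0.74 -0.17  5.56] T [0.118 0.216 0.296] tau6 0.327 q6 1.886 gap 0.162 gf 23.9
```

Request:
apply_moves([
  [0,0,0,0,0,-0.04,1],
  [0,0,0,0,0,-0.08,1],
  [0,0,0,0,0,-0.08,1],
  [0,0,0,0,0,-0.08,1],
  [0,0,0,0,0,-0.08,1],
  [0,0,0,0,0,-0.08,1],
  [0,0,0,0,0,-0.08,1],
  [0,0,0,0,0,0,1],
])

```text
t: 10.78
tcp_pos: [0.5733, 0.0871, 0.0986]
tool_rot: [0.997, 0.081, 0.0, 0.0]
force: [-1.4, 1.2, 5.8]
finger_gap: 0.157
gripper_force: 23.6
```

```bash
python3 -c "
from h import *
st()"
```

```text
t 10.78 dial -0.1757 tcp [0.5733 0.0871 0.0986] F [-1.39  1.19  5.85] T [0.066 0.209 0.024] tau6 -0.051 q6 1.367 gap 0.157 gf 23.6
```

Request:
apply_moves([
  [0,0,0,0,0,-0.08,1],
  [0,0,0,0,0,-0.08,1],
  [0,0,0,0,0,-0.08,1],
  [0,0,0,0,0,-0.08,1],
  [0,0,0,0,0,-0.08,1],
  [0,0,0,0,0,-0.08,1],
  [0,0,0,0,0,-0.06,1],
  [0,0,0,0,0,0,1],
])

```text
t: 11.78
tcp_pos: [0.5733, 0.0871, 0.0986]
tool_rot: [0.939, 0.344, 0.0, 0.0]
force: [-1.9, 0.2, 5.3]
finger_gap: 0.16
gripper_force: 23.6
```

```bash
python3 -c "
from h import *
st()"
```

```text
t 11.78 dial 0.3640 tcp [0.5733 0.0871 0.0986] F [-1.93  0.2   5.28] T [0.115 0.209 0.036] tau6 -0.027 q6 0.827 gap 0.160 gf 23.6
```

Request:
apply_moves([
  [0,0,0,0,0,-0.05,1],
  [0,0,0,0,0,-0.03,1],
  [0,0,0,0,0,0,1],
])

```text
t: 12.15
tcp_pos: [0.5733, 0.0871, 0.0986]
tool_rot: [0.925, 0.381, 0.0, 0.0]
force: [-0.7, 0.5, 5.6]
finger_gap: 0.159
gripper_force: 23.6
```

```bash
python3 -c "
from h import *
st()"
```

```text
t 12.15 dial 0.4438 tcp [0.5733 0.0871 0.0986] F [-0.69  0.52  5.59] T [0.101 0.169 0.066] tau6 0.009 q6 0.747 gap 0.159 gf 23.6
```

Request:
apply_moves([
  [0,0,0,0,0,-0.03,1],
  [0,0,0,0,0,0,1],
])

```text
t: 12.4
tcp_pos: [0.5732, 0.0871, 0.0986]
tool_rot: [0.919, 0.395, 0.0, 0.0]
force: [-1.2, 0.6, 5.8]
finger_gap: 0.161
gripper_force: 23.6
```

```bash
python3 -c "
from h import *
st()"
```

```text
t 12.40 dial 0.4738 tcp [0.5732 0.0871 0.0986] F [-1.24  0.65  5.8 ] T [0.12  0.17  0.063] tau6 0.010 q6 0.717 gap 0.161 gf 23.6
```

Request:
apply_moves([
  [0,0,0,0,0,-0.03,1],
  [0,0,0,0,0,0,1],
])

```text
t: 12.65
tcp_pos: [0.5732, 0.0871, 0.0986]
tool_rot: [0.913, 0.409, 0.0, 0.0]
force: [-0.8, -0.5, 6.0]
finger_gap: 0.162
gripper_force: 23.6
```

```bash
python3 -c "
from h import *
st()"
```

```text
t 12.65 dial 0.5038 tcp [0.5732 0.0871 0.0986] F [-0.83 -0.54  6.04] T [0.09  0.216 0.012] tau6 0.010 q6 0.687 gap 0.162 gf 23.6
```

Request:
apply_moves([
  [0,0,0,0,0,-0.03,1],
  [0,0,0,0,0,0,1],
])

```text
t: 12.9
tcp_pos: [0.5732, 0.0871, 0.0986]
tool_rot: [0.906, 0.422, 0.0, 0.0]
force: [-1.2, 0.4, 6.5]
finger_gap: 0.159
gripper_force: 23.6
```

```bash
python3 -c "
from h import *
st()"
```

```text
t 12.90 dial 0.5338 tcp [0.5732 0.0871 0.0986] F [-1.19  0.43  6.5 ] T [0.059 0.185 0.021] tau6 0.010 q6 0.657 gap 0.159 gf 23.6
```

Request:
apply_moves([
  [0,0,0,0,0,-0.03,1],
  [0,0,0,0,0,0,1],
])

```text
t: 13.15
tcp_pos: [0.5732, 0.0871, 0.0986]
tool_rot: [0.9, 0.436, 0.0, 0.0]
force: [-1.6, 0.4, 5.1]
finger_gap: 0.157
gripper_force: 23.6
```

```bash
python3 -c "
from h import *
st()"
```

```text
t 13.15 dial 0.5638 tcp [0.5732 0.0871 0.0986] F [-1.58  0.4   5.13] T [0.08  0.165 0.072] tau6 0.010 q6 0.627 gap 0.157 gf 23.6
```

Request:
apply_moves([
  [0,0,0,0,0,-0.02,1],
  [0,0,0,0,0,0,1],
])

```text
t: 13.4
tcp_pos: [0.5732, 0.0872, 0.0986]
tool_rot: [0.896, 0.445, 0.0, 0.0]
force: [-1.5, 1.0, 5.0]
finger_gap: 0.16
gripper_force: 23.6
```

```bash
python3 -c "
from h import *
st()"
```

```text
t 13.40 dial 0.5838 tcp [0.5732 0.0872 0.0986] F [-1.55  0.98  5.02] T [0.083 0.13  0.057] tau6 0.022 q6 0.607 gap 0.160 gf 23.6
```

Request:
apply_moves([
  [0,0,0,0,0,-0.03,1],
  [0,0,0,0,0,0,1],
])

```text
t: 13.65
tcp_pos: [0.5732, 0.0872, 0.0986]
tool_rot: [0.889, 0.458, 0.0, 0.0]
force: [-1.3, 1.2, 6.1]
finger_gap: 0.159
gripper_force: 23.6
```

```bash
python3 -c "
from h import *
st()"
```

```text
t 13.65 dial 0.6138 tcp [0.5732 0.0872 0.0986] F [-1.31  1.18  6.08] T [0.111 0.203 0.004] tau6 0.010 q6 0.577 gap 0.159 gf 23.6
```

Request:
apply_moves([
  [0,0,0,0,0,-0.02,1],
  [0,0,0,0,0,0,1],
])

```text
t: 13.9
tcp_pos: [0.5733, 0.0871, 0.0986]
tool_rot: [0.884, 0.467, 0.0, 0.0]
force: [-1.2, 1.2, 5.0]
finger_gap: 0.158
gripper_force: 23.6
```

```bash
python3 -c "
from h import *
st()"
```

```text
t 13.90 dial 0.6337 tcp [0.5733 0.0871 0.0986] F [-1.21  1.17  4.97] T [0.12  0.165 0.057] tau6 0.022 q6 0.557 gap 0.158 gf 23.6
```

Request:
apply_moves([
  [0,0,0,0,0,-0.03,1],
  [0,0,0,0,0,0,1],
])

```text
t: 14.15
tcp_pos: [0.5732, 0.0871, 0.0986]
tool_rot: [0.877, 0.48, 0.0, 0.0]
force: [-2.3, -0.4, 6.3]
finger_gap: 0.162
gripper_force: 23.6
```

```bash
python3 -c "
from h import *
st()"
```

```text
t 14.15 dial 0.6638 tcp [0.5732 0.0871 0.0986] F [-2.31 -0.41  6.34] T [0.112 0.144 0.005] tau6 0.010 q6 0.527 gap 0.162 gf 23.6
```

Request:
apply_moves([
  [0,0,0,0,0,-0.02,1],
  [0,0,0,0,0,0,1],
])

```text
t: 14.4
tcp_pos: [0.5732, 0.0872, 0.0986]
tool_rot: [0.872, 0.489, 0.0, 0.0]
force: [-1.8, 0.9, 5.1]
finger_gap: 0.16
gripper_force: 23.6
```

```bash
python3 -c "
from h import *
st()"
```

```text
t 14.40 dial 0.6838 tcp [0.5732 0.0872 0.0986] F [-1.81  0.94  5.07] T [0.126 0.194 0.031] tau6 0.022 q6 0.507 gap 0.160 gf 23.6
```

Request:
apply_moves([
  [0,0,0,0,0,-0.03,1],
  [0,0,0,0,0,0,1],
])

```text
t: 14.65
tcp_pos: [0.5732, 0.0872, 0.0986]
tool_rot: [0.865, 0.502, 0.0, 0.0]
force: [-2.0, -0.2, 5.7]
finger_gap: 0.16
gripper_force: 23.6
```

```bash
python3 -c "
from h import *
st()"
```

```text
t 14.65 dial 0.7138 tcp [0.5732 0.0872 0.0986] F [-1.98 -0.23  5.68] T [0.129 0.203 0.072] tau6 0.010 q6 0.477 gap 0.160 gf 23.6
```

Request:
apply_moves([
  [0,0,0,0,0,-0.02,1],
  [0,0,0,0,0,0,1],
])

```text
t: 14.9
tcp_pos: [0.5732, 0.0872, 0.0986]
tool_rot: [0.86, 0.511, 0.0, 0.0]
force: [-1.4, 2.0, 4.7]
finger_gap: 0.158
gripper_force: 23.6
```

```bash
python3 -c "
from h import *
st()"
```

```text
t 14.90 dial 0.7337 tcp [0.5732 0.0872 0.0986] F [-1.45  2.04  4.72] T [0.154 0.142 0.004] tau6 0.022 q6 0.457 gap 0.158 gf 23.6
```

Request:
apply_moves([
  [0,0,0,0,0,-0.03,1],
  [0,0,0,0,0,0,1],
])

```text
t: 15.15
tcp_pos: [0.5732, 0.0872, 0.0986]
tool_rot: [0.852, 0.523, 0.0, -0.0]
force: [-1.9, 1.2, 5.0]
finger_gap: 0.158
gripper_force: 23.7
```

```bash
python3 -c "
from h import *
st()"
```

```text
t 15.15 dial 0.7627 tcp [0.5732 0.0872 0.0986] F [-1.93  1.23  4.96] T [ 0.055  0.146 -0.187] tau6 -0.214 q6 0.428 gap 0.158 gf 23.7
```

Request:
apply_moves([
  [0,0,0,0,0,-0.02,1],
  [0,0,0,0,0,0,1],
])

```text
t: 15.4
tcp_pos: [0.5732, 0.0872, 0.0986]
tool_rot: [0.847, 0.531, 0.0, -0.0]
force: [-1.8, 1.0, 5.3]
finger_gap: 0.16
gripper_force: 24.9
```

```bash
python3 -c "
from h import *
st()"
```

```text
t 15.40 dial 0.7813 tcp [0.5732 0.0872 0.0986] F [-1.79  0.99  5.34] T [ 0.036  0.096 -0.42 ] tau6 -0.476 q6 0.409 gap 0.160 gf 24.9
```

The left stop came up solid at about 0.755. I'll ease off, release and rise.

Request:
apply_moves([
  [0,0,0,0,0,0.022,1],
  [0,0,0,0,0,0,1],
  [0,0,0,0,0,0,-1],
  [0,0,0,0,0,0,-1],
  [0,0,0,0,0,0,-1],
  [0,0,0,0,0,0,-1],
  [0,0,-0.01,0,0,0,-1],
  [0,0,-0.03,0,0,0,-1],
])

```text
t: 16.4
tcp_pos: [0.572, 0.0871, 0.1375]
tool_rot: [0.853, 0.523, -0.002, -0.001]
force: [-0.1, -0.3, 0.9]
finger_gap: 0.997
gripper_force: 0.0
```

Request:
apply_moves([
  [0,0,-0.04,0,0,0,-1],
  [0,0,-0.03,0,0,0,-1],
  [0,0,0,0,0,0.15,-1],
  [0,0,0,0,0,0.15,-1],
  [0,0,0,0,0,0.15,-1],
  [0,0,0,0,0,0.15,-1],
  [0,0,0,0,0,0.155,-1],
  [0,0,0,0,0,0,-1],
])

```text
t: 17.4
tcp_pos: [0.5732, 0.087, 0.2087]
tool_rot: [0.985, 0.172, 0.0, 0.0]
force: [-0.4, -0.2, 0.1]
finger_gap: 1.0
gripper_force: 0.0
```

```bash
python3 -c "
from h import *
import cv2
st();rel([.6228,-.055,.199],YAW+np.pi/2)
a=cv2.cvtColor(snapshot('side'),cv2.COLOR_RGB2BGR)[105:225,270:400]
cv2.imwrite('pics/s2.png',cv2.resize(a,None,fx=5,fy=5,interpolation=cv2.INTER_CUBIC))"
```

```text
t 17.40 dial 0.0086 tcp [0.5732 0.087  0.2087] F [-0.42 -0.22  0.07] T [-0.022  0.018  0.006] tau6 0.256 q6 1.182 gap 1.000 gf 0.0
t 17.4 tcp [0.5732 0.087  0.2087] q [-0.042  0.493  1.573 -0.     1.074  1.182] F [-0.42 -0.22  0.07] T [-0.022  0.018  0.006] gap 1.0 gf 0.0
tool shift [-0.0017  0.1504  0.0098] wz 0.0086 tilt [ 8.e-04 -0.e+00 -1.e+00]
```

View pics/s2.png

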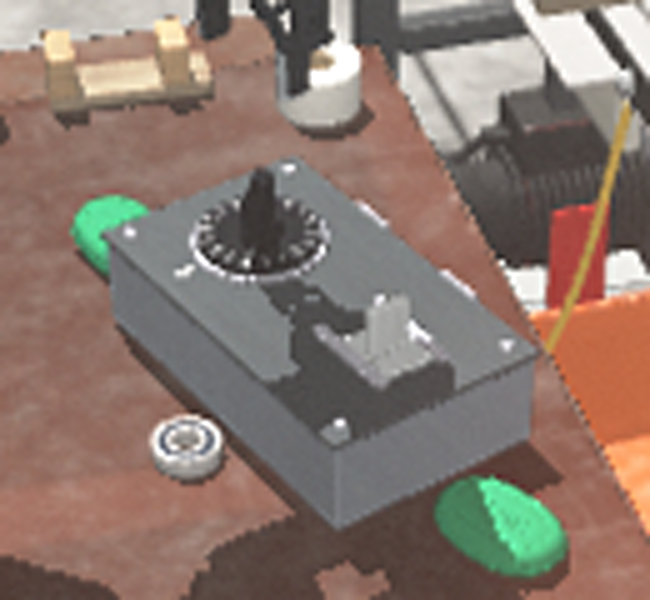

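The dial bar is turned left, at about (260,210), with the tab still at (390,330). Next I'll move over the tab and go down.

Request:
apply_moves([
  [-0.0017,0.04,0,0,0,0.008,-1],
  [0,0.04,0,0,0,0,-1],
  [0,0.04,0,0,0,0,-1],
  [0,0.03,0,0,0,0,-1],
  [0,0,0.03,0,0,0,-1],
  [0,0,0.03,0,0,0,-1],
  [0,0,0.02,0,0,0,-1],
  [0,0,0,0,0,0,-1],
])

```text
t: 18.45
tcp_pos: [0.6201, -0.0547, 0.1264]
tool_rot: [0.986, 0.168, -0.002, -0.001]
force: [0.2, -0.3, -0.1]
finger_gap: 1.002
gripper_force: 0.0
```

```bash
python3 -c "
from h import *
import cv2
rel([.6228,-.055,.093],YAW+np.pi/2)
a=cv2.cvtColor(snapshot('side'),cv2.COLOR_RGB2BGR)[105:225,270:400]
cv2.imwrite('pics/s3.png',cv2.resize(a,None,fx=5,fy=5,interpolation=cv2.INTER_CUBIC))"
```

```text
t 18.45 tcp [ 0.6201 -0.0547  0.1264] q [-0.267  0.654  1.526  0.     0.966  0.965] F [ 0.22 -0.28 -0.1 ] T [-0.027 -0.012  0.002] gap 1.002 gf 0.0
tool shift [0.0025 0.0012 0.0334] wz 0.0004 tilt [-0.004   0.0011 -1.    ]
```

View pics/s3.png

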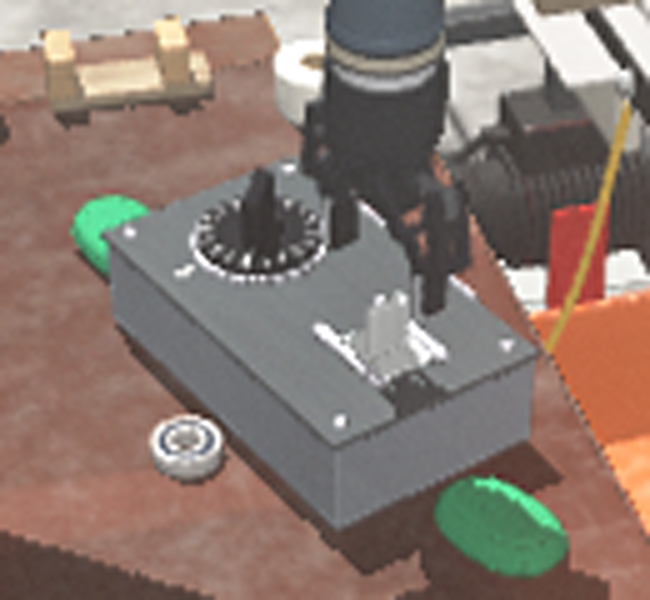

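The fingers are above the tab and either side of it, at around (340,230) and (430,300). I'll go down and close.

Request:
apply_moves([
  [0,0,0.012,0,0,0,-1],
  [0,0,0.012,0,0,0,-1],
  [0,0,0.008,0,0,0,-1],
  [0,0,0,0,0,0,-1],
])

```text
t: 19.0
tcp_pos: [0.6208, -0.0548, 0.0951]
tool_rot: [0.986, 0.168, -0.001, -0.0]
force: [-0.2, 0.6, 1.1]
finger_gap: 1.0
gripper_force: 0.0
```

```bash
python3 -c "
from h import *
rel([.6228,-.055,.093],YAW+np.pi/2)"
```

```text
t 19.0 tcp [ 0.6208 -0.0548  0.0951] q [-0.267  0.698  1.544 -0.     0.902  0.967] F [-0.2   0.63  1.11] T [-0.014 -0.031 -0.021] gap 1.0 gf 0.0
tool shift [0.0018 0.0008 0.0021] wz -0.0011 tilt [-1.8e-03  5.0e-04 -1.0e+00]
```

Request:
apply_moves([
  [0,0,0,0,0,0,0],
  [0,0,0,0,0,0,0.5],
  [0,0,0,0,0,0,1],
  [0,0,0,0,0,0,1],
  [0,0,0,0,0,0,1],
  [0,0,0,0,0,0,1],
], force=20)

```text
t: 19.75
tcp_pos: [0.6215, -0.0549, 0.0963]
tool_rot: [0.986, 0.168, 0.0, 0.0]
force: [0.1, 0.0, 1.7]
finger_gap: 0.114
gripper_force: 23.8
```

```bash
python3 -c "
from h import *
rel([.6228,-.055,.093],YAW+np.pi/2)"
```

```text
t 19.75 tcp [ 0.6215 -0.0549  0.0963] q [-0.267  0.696  1.543  0.     0.902  0.967] F [0.12 0.04 1.71] T [ 0.028  0.08  -0.001] gap 0.114 gf 23.79655212163925
tool shift [0.0012 0.0005 0.0033] wz -0.001 tilt [ 3.e-04 -1.e-04 -1.e+00]
```

Request:
apply_moves([
  [0,-0.002,0,0,0,0,1],
  [0,-0.002,0,0,0,0,1],
  [0,0,0,0,0,0,1],
])

```text
t: 20.12
tcp_pos: [0.6203, -0.0514, 0.0963]
tool_rot: [0.986, 0.168, 0.0, 0.0]
force: [-0.3, -1.1, 1.8]
finger_gap: 0.114
gripper_force: 23.9
```

```bash
cat >> h.py <<'E'
def b():
    s=sense();e=np.array([-np.sin(YAW),np.cos(YAW),0])
    print("t",s["t"],"travel %.4f"%((s["tcp_pos"]-[.6215,-.0549,.0963])@e),"F along %.2f"%(s["force"]@e),s["force"].round(1),s["finger_gap"],s["gripper_force"])
E
python3 -c "
from h import *
b()"
```

```text
t 20.125 travel 0.0037 F along -0.93 [-0.3 -1.1  1.8] 0.11444508205998366 23.94394487142563
```

Free to slide, with only 1–2 N of resistance.

Request:
apply_moves([
  [0,-0.003,0,0,0,0,1],
  [0,-0.003,0,0,0,0,1],
  [0,0,0,0,0,0,1],
])

```text
t: 20.5
tcp_pos: [0.618, -0.0451, 0.0962]
tool_rot: [0.986, 0.168, 0.0, -0.0]
force: [-0.8, -1.1, 4.1]
finger_gap: 0.113
gripper_force: 24.2
```

```bash
python3 -c "
from h import *
b()"
```

```text
t 20.5 travel 0.0104 F along -0.78 [-0.8 -1.1  4.1] 0.11252895157146216 24.210640490055084
```

Request:
apply_moves([
  [0,-0.003,0,0,0,0,1],
  [0,-0.003,0,0,0,0,1],
  [0,-0.002,0,0,0,0,1],
  [0,0,0,0,0,0,1],
])

```text
t: 21.0
tcp_pos: [0.6154, -0.0377, 0.0962]
tool_rot: [0.986, 0.168, 0.0, -0.0]
force: [-0.3, -0.8, 5.0]
finger_gap: 0.11
gripper_force: 24.3
```

```bash
python3 -c "
from h import *
b()"
```

```text
t 21.0 travel 0.0183 F along -0.61 [-0.3 -0.8  5. ] 0.11030626730881575 24.314872920513153
```

Request:
apply_moves([
  [0,-0.002,0,0,0,0,1],
  [0,-0.0015,0,0,0,0,1],
  [0,0,0,0,0,0,1],
])

```text
t: 21.38
tcp_pos: [0.6143, -0.0344, 0.0962]
tool_rot: [0.986, 0.168, 0.0, -0.0]
force: [-0.4, -1.7, 5.3]
finger_gap: 0.108
gripper_force: 24.3
```

```bash
python3 -c "
from h import *
b()"
```

```text
t 21.375 travel 0.0217 F along -1.42 [-0.4 -1.7  5.3] 0.1080577223594133 24.30891752243042
```

Request:
apply_moves([
  [0,-0.001,0,0,0,0,1],
  [0,-0.001,0,0,0,0,1],
  [0,0,0,0,0,0,1],
])

```text
t: 21.75
tcp_pos: [0.6137, -0.0326, 0.0962]
tool_rot: [0.986, 0.168, 0.0, 0.0]
force: [-0.5, -1.5, 4.8]
finger_gap: 0.116
gripper_force: 24.3
```

```bash
python3 -c "
from h import *
b()"
```

```text
t 21.75 travel 0.0236 F along -1.21 [-0.5 -1.5  4.8] 0.11622442399963011 24.303377866744995
```

Request:
apply_moves([
  [0,-0.001,0,0,0,0,1],
  [0,0,0,0,0,0,1],
])

```text
t: 22.0
tcp_pos: [0.6135, -0.0322, 0.0962]
tool_rot: [0.986, 0.168, 0.0, 0.0]
force: [-1.0, -3.8, 4.6]
finger_gap: 0.11
gripper_force: 24.3
```

```bash
python3 -c "
from h import *
b()"
```

```text
t 22.0 travel 0.0240 F along -3.23 [-1.  -3.8  4.6] 0.10993548112691347 24.28943932056427
```

The bolt has met its end stop at 24 mm. I'll release it and retreat straight up.

Request:
apply_moves([
  [0,0,0,0,0,0,0.5],
  [0,0,0,0,0,0,-0.3],
  [0,0,0,0,0,0,-0.3],
  [0,0,0,0,0,0,-0.3],
  [0,0,-0.02,0,0,0,-0.3],
  [0,0,-0.03,0,0,0,-0.3],
  [0,0,-0.04,0,0,0,-0.3],
  [0,0,-0.03,0,0,0,-0.3],
])

```text
t: 23.0
tcp_pos: [0.6137, -0.0318, 0.2177]
tool_rot: [0.986, 0.168, 0.001, 0.0]
force: [-0.4, 0.1, -0.9]
finger_gap: 0.646
gripper_force: 0.0
```

Request:
apply_moves([
  [-0.04,0,0,0,0,0,-0.3],
  [-0.05,0,0,0,0,0,-0.3],
  [-0.05,0,0,0,0,0,-0.3],
  [0,0,0,0,0,0,-0.3],
  [0,0,0,0,0,0,-0.3],
])

```text
t: 23.62
tcp_pos: [0.4822, -0.0785, 0.2165]
tool_rot: [0.986, 0.167, 0.001, 0.0]
force: [0.3, 0.2, -0.4]
finger_gap: 0.651
gripper_force: 0.0
```

```bash
python3 -c "
from h import *
import cv2
st()
a=cv2.cvtColor(snapshot('side'),cv2.COLOR_RGB2BGR)[105:225,270:400]
cv2.imwrite('pics/s4.png',cv2.resize(a,None,fx=5,fy=5,interpolation=cv2.INTER_CUBIC))"
```

```text
t 23.62 dial -0.0018 tcp [ 0.4822 -0.0785  0.2165] F [ 0.31  0.16 -0.35] T [-0.01   0.047 -0.033] tau6 -0.001 q6 0.844 gap 0.651 gf 0.0
```

View pics/s4.png

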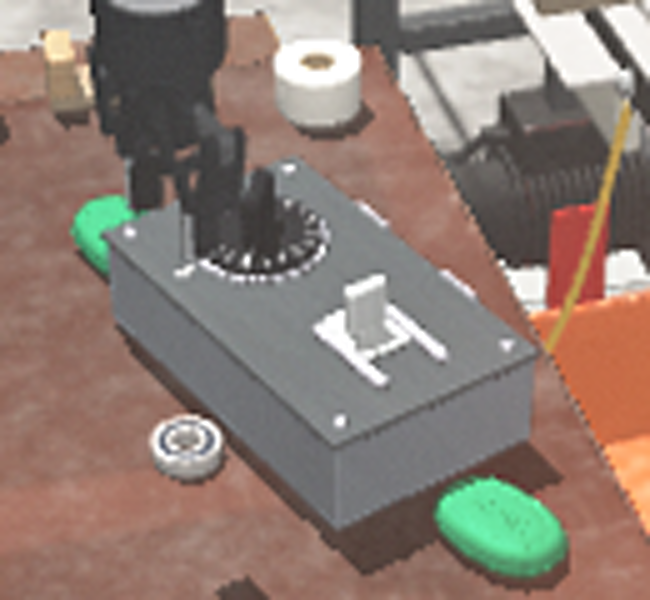

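The bolt tab has moved fully to the dial end of its guides, now at (368,315). The soap bars and bearing are where they were, and the gripper is clear.

```bash
python3 -c "
from station import *
print(sign_off())"
```

```text
the job is handed in; nothing more can be done
None
```

The lock box is open and handed in (no verdict came back): the dial came up solid at about -0.69 rad right and +0.76 rad left, the bolt slid about 24 mm to its end stop with about 3 N, and the arm is clear with the soap bars and bearing in view unmoved.

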